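# Draw one blank from the shuttle dispenser

### The arm

A 7-joint arm with a two-finger parallel gripper is mounted at the origin on a cart in front of the work surface, level with it; the furniture and walls round the work are solid. World frame = base frame: x ahead of the robot, y to its left, z up, the work surface at z = 0. Lengths are in mm, angles in rad, forces in N, time in s.
With the tool pointing down it reaches from about 425 to 825 mm from the base axis. Payload 3.6 kg.
Tool frame: the origin (TCP) lies at the very end of the fingers, on their centre line; the grasp point (between the pads) lies 19 mm behind it; z points along the fingers, y is the line along which they close (so a half turn about z gives the same grasp; the last joint's range is limited). The gripper opens to 93 mm and grips with 3 to 60 N. Pads are 15 mm wide; open, the fingers measure 128 mm over their backs; the gripper's body (75 mm by 188 mm) begins 65 mm behind the grasp point.
Start: joints at [1.087, 0.615, -0.013, 1.423, 0.008, 1.103, -0.04], TCP at [286.707, -583.319, 218.64] pointing down, gripper open.
Joint ranges: [-3.12, 3.12], [-0.3, 2.06], [-1.34, 1.32], [0.26, 2.42], [-1.36, 4.5], [0.01, 1.98], [-2.84, 2.84]. Speed limits (rad/s): [2.79, 2.79, 3.14, 3.14, 3.14, 3.14, 3.14].

### API

Orientations are given as [roll, pitch, yaw] about the fixed x, y, z axes, in that order (R = Rz(yaw) Ry(pitch) Rx(roll)).
In Python, from rig import manip gives the robot as it stands.
- The arm moves only by the shell command python3 -m inch 'ROWS' [FORCE]. ROWS is JSON, a list of rows, each a list of 7 numbers: the opening, from 0 (shut) to 1 (fully open), then the shift along the world's x, y, z in units of 250 mm (1.0 is 250 mm), then the turn, a rotation vector about the world's x, y, z in units of pi rad (1.0 is pi rad). In form: [[gripper, x, y, z, wx, wy, wz], ...]. A call has 1 to 12 rows; each row shifts and turns the commanded pose from where the row before left it; what a row does not reach is not made up. A row lasts 1/10 s, in which the tool goes at most 50 mm and 8.59 degrees, less where a joint would pass 70% of its speed; a pose out of reach is approached as far as the arm can. A call with a number of a shift or a turn outside -1 to 1 is refused whole. A call with a gripper value outside its range is refused whole. The fingers move at their own pace and stop on an object; FORCE is the grip in N (left out, the last holds). Time passes only in rows, so rows that do not move let the fingers close. It gives the time, the measured TCP pose, the force, the opening and the grip force at its end, in the units of the state.
- manip.read_state(): the state, without advancing time (a new reading comes with each control period).
- manip.camera(name): name is "side" or "top" or "wrist"; returns a dict with "pixels" (384x512x3 uint8, red, green, blue), "intrinsics" (3x3 intrinsics, pixels), "eye" and "attitude" of the camera in the world. Camera axes: x right, y up, looking along -z (the intrinsics and any distortion apply to the point x, -y, -z); pixel columns grow to the right and rows downward; lengths in mm; the calibration is good to about 2 mm. A picture is of the moment at which its call begins. There is no depth.
- manip.sign_off(): hands the job in; it is judged then, once.
Trained networks look in a picture, given as the dict that the camera call returned (one of the last four; its "shot" number tells which), for a name from the list of things; names that differ only in an ending like _2 or _b are one class to them, and where a whole thing is asked for, a point or a joint stands for the part that bears it (a point fixed in the world has none). Each returns a list of dicts, best first, with "conf" (0 to 1); they miss things now and then, are a little off and sometimes report something else, mostly with a low value. They report only what shows in the picture. A call takes as long as a camera call. They do not tell look-alikes from the thing itself.
- manip.spot_in(thing, picture): "centre" ([x, y, z] in mm, in world coordinates, good to about 4 mm: the middle of the surface that is visible of it).
- manip.outline_of(thing, picture): "pixels" (384x512 bool, what is visible of it).
- manip.mark_of(thing, picture): "centre" ([x, y, z] in mm, in world coordinates, good to about 4 mm: a listed point, or the origin of a listed thing).
The state is a dict: "time": time; "joints": joint angles; "joint_vel": joint speeds; "effort": joint torques, N m; "ee_pos": TCP position; "ee_rot": TCP orientation; "ft_force": force on the tool from outside, world axes, zero at the start; "wrist_torque": the same for the moment, N m; "grip_width": finger opening in mm; "finger_force": force on a finger pad.
Only numpy, scipy, OpenCV 4.12 (cv2) and the standard library are available. Lean on these libraries where they do the work, as an engineer would, in place of code of your own. Each camera call takes 0.05 s, during which the arm holds its last target. There are 200 camera calls.

### The job

Draw one metal blank from the dispenser: pull its round pull knob all the way out until it clicks into its outer stop, lift out the blank that comes out with the slide and lay it flat in the empty grey tray without dropping it. Push the knob fully home again so that the next blank drops into the slide, and leave the other things on the counter where they are.

Things in the scene. Friction and masses are not known exactly. Their poses are not given: they have to be found in the camera images.
- dispenser: Fixed bench dispenser: grey base plate 230 x 76 x 8 mm (x -60 to 170 mm), upright aluminium magazine 84 x 57 mm, top at 82 mm, with a stack of three blanks, and a steel slide through its foot. Origin on the counter under the magazine's centre; -x is the way the knob pulls out, z up. Nothing stands under the slide in front of x = -60 mm.
- shuttle (a joint): How far the knob and slide are pulled out (m): 0 fully home, 0.090 at the outer stop. An over-centre spring detent holds it at both ends: about 7 N to leave either stop; past the middle it is pushed on towards the other stop, and within 10 mm of the middle it can stay.
- knob (a point): Centre of the bright steel round knob at the slide's front end: 36 mm diameter, 18 mm thick, axis along the dispenser's x, centre 26 mm above the counter. In the dispenser's frame at x = -100 mm home, -190 mm out. Behind it a 10 mm stem leaves 41 mm free to the slide's lip. Moves with the slide.
- pocket (a point): Centre of the slide's pocket floor, 16 mm above the counter: under the magazine when home, 90 mm in front of it when out. Pocket 78 mm long; lip 10 mm high 37 mm from this point at the knob end, bar 19 mm high 41 mm from it at the other. Floor 32 mm wide, no side walls, narrower than a blank, so the blank's long sides are free to grip. Moves with the slide.
- blank_a: The lowest blank, in the slide's pocket at the start: plain aluminium block 70 (x) x 44 (y) x 20 (z) mm, 0.16 kg, two dark holes on top. Origin at the centre of its underside. Its long axis x lies along the dispenser's x. Comes out with the slide.
- blank_b: The second blank of the stack, same shape; it must drop into the pocket when the slide goes home.
- blank_c: The third (top) blank of the stack, same shape.
- tray: Empty open grey tray, fixed, 170 (x) x 130 (y) x 28 (z) mm outside, walls and floor 4 mm. Origin at the centre of its underside.
- spool: Bystander: solder spool, 52 mm diameter, 35 mm high, origin at the underside's centre.
- jar: Bystander: plain white jar, 56 mm diameter, 71 mm high, origin at the underside's centre.
- driver: Bystander: small screwdriver lying on the counter, 136 mm long along its y, 16 mm high.
Not all that is in view belongs to the job. Leave any orange or purple look-alike of the blank_c alone.

How it is judged (in metres and radians):
On the way, in this order (a step that is already met when the one before it is completed fails the run):
1. the knob is pulled out to its outer stop (value of joint shuttle above 0.083 m), for 0.2 s.
2. the lowest blank is off the slide (horizontal distance between blank_a and pocket above 0.08 m), for 0.1 s.
At the end, for the whole second after the job is handed in: Knob home (slide within 5 mm of its inner stop); lowest blank flat (0.1 rad) and at rest on the tray floor; second blank flat in the pocket (within 10 mm of its centre, under 4 mm above its floor), third blank on it; spool, jar and screwdriver within 4 cm of their places (value of joint shuttle below 0.005 m and x of blank_a in the frame of tray between -0.065 and 0.065 m and y of blank_a in the frame of tray between -0.045 and 0.045 m and z of blank_a in the frame of tray below 0.008 m and angle between blank_a's own z axis and vertical below 0.1 rad and linear speed of blank_a below 0.02 m/s and distance between blank_b and pocket below 0.01 m and angle between blank_b's own z axis and vertical below 0.08 rad and z of blank_b in the frame of pocket below 0.004 m and z of blank_c in the frame of pocket below 0.025 m and horizontal distance between blank_c and pocket below 0.01 m); the robot touches nothing.
It fails at once if the blank is let fall (faster than 0.8 m/s, a drop of over 3 cm) (linear speed of blank_a above 0.8 m/s and contact force between the fingers and blank_a below 0.1 N).
It fails at once if the spool, the jar or the screwdriver is moved by more than 4 cm (distance of any of spool, jar, driver from where it was at the start of the episode above 0.04 m).
It also fails if it takes over 58 s, if anything falls off the work surface, if the arm or the gripper's body presses on something with over 40 N, if the wrist force passes 120 N, or if a joint passes its speed limit or range.

## Working session

There is one attempt and no reset: what is moved stays moved. The work goes in short steps, Python scripts to look and compute and a shell command to move; the robot and the scene stay as the last step left them, time stands still between calls to the robot, and variables do not carry over. Pictures are saved under pics/ and viewed, at most 10 in all, crops included, and the job is handed in when it is done.

```bash
ls; mkdir -p pics; cat > h.py <<'E'
from rig import manip
import numpy as np, cv2
def marks(names, cams=("top","side")):
    for c in cams:
        p=manip.camera(c)
        for n in names:
            for f in ("mark_of","spot_in"):
                try: r=getattr(manip,f)(n,p)
                except Exception as e: print(c,n,f,e); continue
                print(c,n,f,[(np.round(d["centre"]).astype(int).tolist(),round(d["conf"],2)) for d in r[:4]])
def save(p,name): cv2.imwrite("pics/"+name,p["pixels"][:,:,::-1])
E
python3 - <<'E'
from h import *
a=manip.camera("top");b=manip.camera("side")
cv2.imwrite("pics/a.png",np.vstack([a["pixels"],b["pixels"]])[:,:,::-1][:, :] if 0 else cv2.resize(np.hstack([a["pixels"],b["pixels"]])[:,:,::-1],(800,300)))
save(a,"top.png");save(b,"side.png")
print(manip.read_state())
for p in (a,b): print(p["eye"],p["attitude"],p["intrinsics"])
marks(["dispenser","knob","pocket","blank_a","tray","spool","jar","driver"])
E
```

```text
pics
{'time': 0.1, 'joints': array([ 1.08751822,  0.61583069, -0.01263188,  1.4247276 ,  0.00812515,
        1.1034193 , -0.040381  ]), 'joint_vel': array([-0.00277797, -0.00067336, -0.00070327, -0.00373693,  0.00022436,
       -0.00036876,  0.0004243 ]), 'effort': array([ 6.08984938e-04, -4.60046804e+01,  2.09631845e-01, -1.66247356e+01,
       -6.12130109e-02,  1.69293437e-02,  1.21555945e-04]), 'ee_pos': array([ 286.38367833, -582.71245756,  217.59533688]), 'ee_rot': array([-3.13925867e+00,  4.29210716e-05,  4.56886466e-01]), 'ft_force': array([-1.06740041,  0.27085368, -0.46545801]), 'wrist_torque': array([ 0.04191982, -0.0562067 , -0.00494026]), 'finger_force': 0.0, 'grip_width': 93.0558553383131}
[ 456.8489435   -14.75053218 1028.1604276 ] [ 0.06702321 -0.02912237 -1.5499607 ] [[407.20073294   0.         252.3696907 ]
 [  0.         407.20073294 191.32777804]
 [  0.           0.           1.        ]]
[483.57589512 792.36807499 489.62223816] [ 1.08209095e+00  1.79401192e-03 -3.08222476e+00] [[364.94317864   0.         254.99057186]
 [  0.         364.94317864 189.68542093]
 [  
[... 1029 characters left out ...]
_in [([532, 265, 35], 0.82)]
side pocket mark_of [([530, 150, 15], 0.59)]
side pocket spot_in [([534, 269, 36], 0.74)]
side blank_a mark_of [([528, 149, 54], 0.88), ([411, 38, 3], 0.8), ([527, 144, 14], 0.59), ([428, -98, -2], 0.58)]
side blank_a spot_in [([414, 51, 23], 0.95), ([529, 153, 73], 0.64), ([429, -87, 20], 0.64), ([531, 185, 44], 0.4)]
side tray mark_of [([526, -249, 2], 0.76)]
side tray spot_in [([525, -259, 7], 0.71)]
side spool mark_of [([686, -78, 0], 0.85)]
side spool spot_in [([686, -64, 26], 0.82)]
side jar mark_of [([682, -240, -1], 0.86)]
side jar spot_in [([682, -216, 38], 0.75)]
side driver mark_of []
side driver spot_in [([364, 188, 10], 0.67), ([532, 263, 37], 0.56)]
```

View pics/top.png

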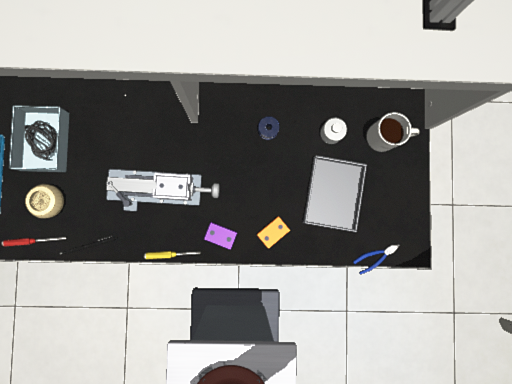

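View pics/side.png

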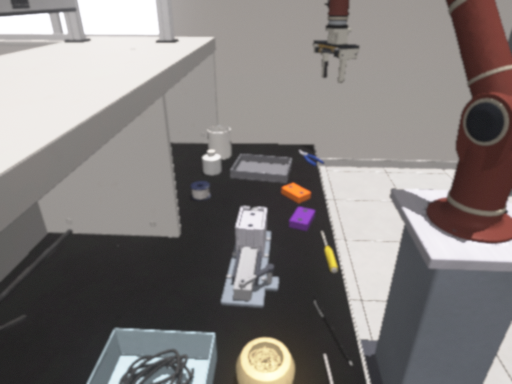

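The top view shows the dispenser at px (160,188) with its knob at (214,190), pointing to world -y. The grey tray is at (336,193), the spool at (269,127), the jar at (335,129) and the yellow driver at (170,255). The purple (220,236) and orange (273,232) blocks are look-alikes. The real blank_a is the bare aluminium one inside the magazine, so it can only be the block that comes out with the slide. I'll move above the knob for a wrist view.

```bash
python3 -m inch '[[1,0.08,0.176,0.01,0,0,0.0295],[1,0.08,0.176,0.01,0,0,0.0295],[1,0.08,0.176,0.01,0,0,0.0295],[1,0.08,0.176,0.01,0,0,0.0295],[1,0.08,0.176,0.01,0,0,0.0295],[1,0.08,0.176,0.01,0,0,0.0295],[1,0.08,0.176,0.01,0,0,0.0295],[1,0.08,0.176,0.01,0,0,0.0295],[1,0.08,0.176,0.01,0,0,0.0295],[1,0.08,0.176,0.01,0,0,0.0295],[1,0.08,0.176,0.01,0,0,0.0295],[1,0,0,0,0,0,0.0295]]' 40
python3 - <<'E'
from h import *
p=manip.camera("wrist");save(p,"w1.png")
print(manip.read_state()["ee_pos"],manip.read_state()["ee_rot"],p["eye"],p["attitude"],p["intrinsics"])
marks(["knob","pocket","dispenser","blank_a"],("wrist",))
E
```

```text
time: 3.0
ee_pos: [509.8, -90.0, 247.3]
ee_rot: [3.137, -0.005, 1.587]
ft_force: [0.5, -0.1, 0.0]
grip_width: 92.7
finger_force: 0.0
[508.17706626 -94.66232307 246.69753326] [ 3.13979800e+00 -1.84380725e-03  1.58372854e+00] [507.08688433 -18.70788467 413.41982001] [-0.26066592 -0.00371235  0.01603338] [[328.37502812   0.         258.45098266]
 [  0.         328.37502812 190.66016555]
 [  0.           0.           1.        ]]
wrist knob mark_of [([524, 50, 26], 0.72)]
wrist knob spot_in [([524, 55, 39], 0.56), ([680, -77, 35], 0.39)]
wrist pocket mark_of []
wrist pocket spot_in [([528, 54, 37], 0.8), ([680, -79, 36], 0.33)]
wrist dispenser mark_of []
wrist dispenser spot_in [([527, 49, 36], 0.84)]
wrist blank_a mark_of [([424, -96, -1], 0.94), ([413, 35, 0], 0.75)]
wrist blank_a spot_in [([428, -94, 20], 0.9), ([415, 36, 22], 0.66)]
```

View pics/w1.png

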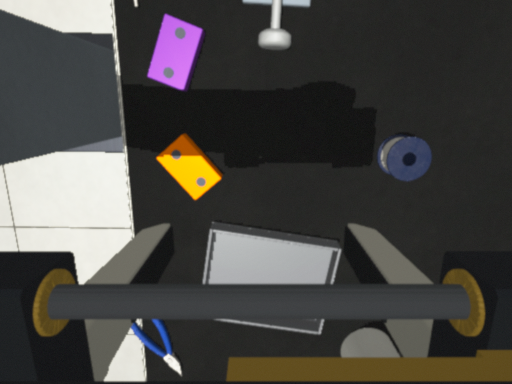

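The wrist view (image up is world +y) shows the knob at px (275,39) with its stem rising to the base plate, and the tray at (270,280). I'll move nearer to measure the knob and the dispenser's axis from a second place.

```bash
python3 -m inch '[[1,0.03,0.16,0,0,0,0],[1,0.03,0.16,0,0,0,0],[1,0,0,0,0,0,-0.004],[1,0,0,0,0,0,0]]'
python3 - <<'E'
from h import *
p=manip.camera("wrist");save(p,"w2.png")
s=manip.read_state();print(s["ee_pos"],s["ee_rot"],p["eye"],p["attitude"])
marks(["knob","pocket","dispenser","blank_a"],("wrist",))
E
```

```text
time: 3.9
ee_pos: [521.7, -18.7, 246.2]
ee_rot: [-3.141, 0.0, 1.558]
ft_force: [-0.6, -1.0, -0.2]
grip_width: 92.8
finger_force: 0.0
[521.56078778 -20.29777278 246.02374663] [-3.14112208e+00  1.05973978e-03  1.55566048e+00] [521.85362462  53.48875836 411.8493536 ] [-0.26625645  0.00088144 -0.01246705]
wrist knob mark_of [([523, 54, 26], 0.93)]
wrist knob spot_in [([527, 67, 28], 0.56)]
wrist pocket mark_of []
wrist pocket spot_in [([527, 70, 28], 0.73), ([668, -236, 54], 0.44)]
wrist dispenser mark_of [([686, -83, -3], 0.7), ([366, 153, 3], 0.46)]
wrist dispenser spot_in [([524, 102, 25], 0.7), ([528, 112, 49], 0.62)]
wrist blank_a mark_of [([414, 35, 2], 0.94), ([421, -96, 3], 0.84)]
wrist blank_a spot_in [([414, 35, 23], 0.95), ([528, 130, 72], 0.86), ([428, -91, 21], 0.61), ([532, 113, 28], 0.41)]
```

View pics/w2.png

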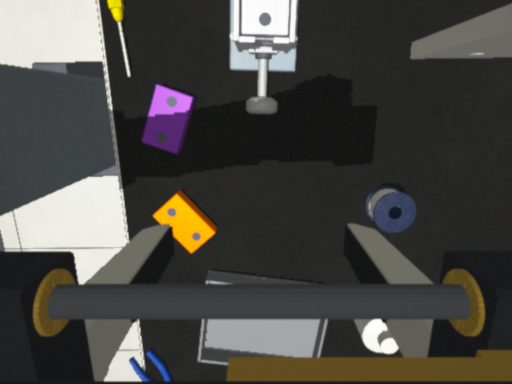

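The knob is at px (262,105), the base plate's front edge runs (230,70) to (296,71), and the magazine top is at (264,18).

```bash
cat >> h.py <<'E'
from scipy.spatial.transform import Rotation as R
K=np.array([[328.375,0,258.451],[0,328.375,190.66],[0,0,1]])
def ray(uv,att,K=K):
    d=np.array([(uv[0]-K[0,2])/K[0,0],-(uv[1]-K[1,2])/K[1,1],-1.0]);d=R.from_euler("xyz",att).apply(d);return d/np.linalg.norm(d)
def onz(uv,eye,att,z,K=K):
    d=ray(uv,att,K);return np.array(eye)+d*(z-eye[2])/d[2]
def tri(es,ds):
    A=sum(np.eye(3)-np.outer(d,d) for d in ds);b=sum((np.eye(3)-np.outer(d,d))@np.array(e) for e,d in zip(es,ds));return np.linalg.solve(A,b)
E
python3 - <<'E'
from h import *
e1,a1=[507.09,-18.71,413.42],[-.26067,-.00371,.01603]
e2,a2=[521.85,53.49,411.85],[-.26626,.00088,-.01247]
print("knob tri",tri([e1,e2],[ray((275,39),a1),ray((262,105),a2)]))
for uv in ((262,105),(275,39)):print(onz(uv,*((e2,a2) if uv[0]==262 else (e1,a1)),26))
for uv in ((230,70),(296,71)):print("plate",onz(uv,e2,a2,8))
for uv in ((262,60),(262,95)):print("stem",onz(uv,e2,a2,30))
# top camera
t=manip.camera("top");K2=np.array(t["intrinsics"])
g=cv2.cvtColor(t["pixels"],cv2.COLOR_RGB2GRAY)
cv2.imwrite("pics/topc.png",cv2.resize(t["pixels"][155:220,95:235,::-1],None,fx=5,fy=5,interpolation=cv2.INTER_CUBIC))
for n in ("tray","dispenser"):
  for c,p in (("top",t),):
    for o in manip.outline_of(n,p)[:1]:
        m=o["pixels"].astype(np.uint8);cs=max(cv2.findContours(m,0,1)[0],key=cv2.contourArea)
        b=cv2.boxPoints(cv2.minAreaRect(cs));z=28 if n=="tray" else 8
        print(n,o["conf"],b.round(1).tolist(),[onz(q,t["eye"],t["attitude"],z,K2).round(0).tolist() for q in b])
E
```

```text
knob tri [525.50627987  49.15048914  24.58832082]
[525.49217976  49.1664656   26.        ]
[525.44019063  48.9039611   26.        ]
plate [488.96360364  88.66997756   8.        ]
plate [565.4460036   86.61801379   8.        ]
stem [525.91019717  96.55696553  30.        ]
stem [525.55843313  60.01588389  30.        ]
tray 0.72 [[302.5, 222.89999389648438], [313.79998779296875, 155.3000030517578], [366.5, 164.10000610351562], [355.20001220703125, 231.6999969482422]] [[450.0, -167.0, 28.0], [618.0, -193.0, 28.0], [599.0, -326.0, 28.0], [431.0, -298.0, 28.0]]
dispenser 0.84 [[107.0, 170.0], [214.0, 170.0], [214.0, 210.0], [107.0, 210.0]] [[571.0, 321.0, 8.0], [577.0, 55.0, 8.0], [477.0, 52.0, 8.0], [471.0, 316.0, 8.0]]
```

View pics/topc.png

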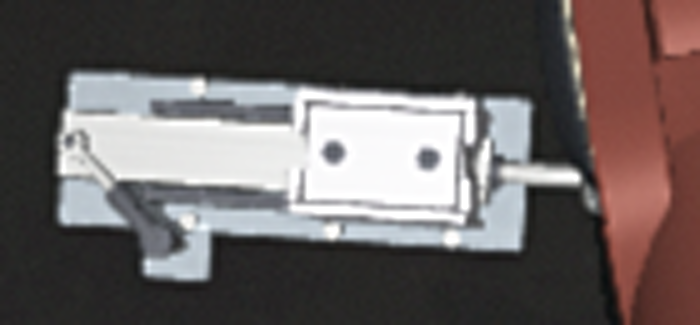

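```bash
python3 -m inch '[[1,0.008,0.14,0,0,0,-0.005],[1,0.008,0.14,0,0,0,0],[1,0,0,-0.18,0,0,0],[1,0,0,-0.18,0,0,0],[1,0,0,-0.18,0,0,0],[1,0,0,-0.18,0,0,0],[1,0,0,-0.15,0,0,0],[1,0,0,-0.08,0,0,0],[1,0,0,0,0,0,0],[1,0,0,0,0,0,0]]' 40
python3 -m inch '[[0,0,0,0,0,0,0],[0,0,0,0,0,0,0],[0,0,0,0,0,0,0],[0,0,0,0,0,0,0],[0,0,0,0,0,0,0],[0,0,0,0,0,0,0],[0,0,0,0,0,0,0],[0,0,0,0,0,0,0]]' 40
```

```text
time: 5.55
ee_pos: [526.2, 51.0, 8.9]
ee_rot: [3.141, -0.0, 1.541]
ft_force: [0.0, 0.7, 0.1]
grip_width: 92.9
finger_force: 0.0
time: 6.35
ee_pos: [525.9, 50.7, 8.6]
ee_rot: [3.141, -0.0, 1.541]
ft_force: [0.7, -0.1, 0.1]
grip_width: 34.3
finger_force: 40.1
```

```bash
python3 -m inch '[[0,-0.001,-0.036,0,0,0,0],[0,-0.001,-0.036,0,0,0,0],[0,-0.001,-0.036,0,0,0,0],[0,-0.001,-0.036,0,0,0,0],[0,-0.001,-0.036,0,0,0,0],[0,-0.001,-0.036,0,0,0,0],[0,-0.001,-0.036,0,0,0,0],[0,-0.001,-0.036,0,0,0,0],[0,-0.001,-0.036,0,0,0,0],[0,-0.001,-0.036,0,0,0,0],[0,0,0,0,0,0,0],[0,0,0,0,0,0,0]]' 45
```

```text
time: 7.55
ee_pos: [522.3, -39.3, 8.6]
ee_rot: [-3.14, -0.0, 1.541]
ft_force: [-1.9, 1.7, 2.8]
grip_width: 34.2
finger_force: 45.0
```

Pulled 90 mm. I'll pull a few more millimetres to feel the stop, then dwell.

```bash
python3 -m inch '[[0,0,-0.012,0,0,0,0],[0,0,-0.012,0,0,0,0],[0,0,0,0,0,0,0],[0,0,0,0,0,0,0]]' 45
python3 -m inch '[[0,0,0.008,0,0,0,0],[0.8,0,0,0,0,0,0],[0.8,0,0,0,0,0,0],[0.8,0,0,0,0,0,0],[0.8,0,0,0,0,0,0],[0.8,0,0,0,0,0,0],[0.8,0,0,0.18,0,0,0],[0.8,0,0,0.18,0,0,0],[0.8,0,0,0.18,0,0,0],[0.8,0,0,0.18,0,0,0],[0.8,0,0,0.08,0,0,0],[0.8,0,0,0,0,0,0]]' 
python3 - <<'E'
from h import *
p=manip.camera("wrist");save(p,"w3.png")
s=manip.read_state();print(s["ee_pos"],s["ee_rot"],p["eye"],p["attitude"])
marks(["knob","pocket","blank_a","tray"],("wrist","top","side"))
E
```

```text
time: 7.95
ee_pos: [522.4, -39.4, 8.6]
ee_rot: [-3.14, -0.007, 1.545]
ft_force: [-4.1, 10.8, 3.0]
grip_width: 34.1
finger_force: 45.0
time: 9.15
ee_pos: [525.4, -43.5, 212.1]
ee_rot: [3.134, 0.001, 1.54]
ft_force: [1.2, 0.6, 0.1]
grip_width: 74.3
finger_force: 0.0
[523.82383405 -43.71037829 209.77816643] [3.13851023e+00 6.62429193e-04 1.54001386e+00] [525.55221433  28.81124582 377.76881246] [-0.26663083 -0.00727027 -0.03060588]
wrist knob mark_of [([521, -40, 26], 0.91)]
wrist knob spot_in [([522, 15, 28], 0.73)]
wrist pocket mark_of []
wrist pocket spot_in [([525, 15, 28], 0.65)]
wrist blank_a mark_of [([415, 35, 0], 0.78), ([526, 57, 12], 0.71), ([424, -98, 0], 0.58)]
wrist blank_a spot_in [([526, 54, 33], 0.91), ([416, 37, 20], 0.71), ([425, -88, 22], 0.67), ([530, 112, 49], 0.45)]
wrist tray mark_of [([523, -245, -2], 0.68)]
wrist tray spot_in [([369, 112, 10], 0.62)]
top knob mark_of []
top knob spot_in [([533, 108, 33], 0.82)]
top pocket mark_of []
top pocket spot_in [([529, 106, 32], 0.74)]
top blank_a mark_of [([532, 150, 51], 0.9), ([522, 55, 19], 0.89), ([414, 32, -7], 0.6), ([524, -253, -2], 0.59)]
top blank_a spot_in [([529, 151, 75], 0.86), ([524, 60, 40], 0.84), ([412, 31, 15], 0.8)]
top tray mark_of [([528, -248, -2], 0.8)]
top tray spot_in [([530, -256, 6], 0.69)]
side knob mark_of [([526, 151, 0], 0.66), ([519, -42, 30], 0.65)]
side knob spot_in [([528, 197, 32], 0.65)]
side pocket mark_of [([520, -46, 27], 0.29)]
side pocket spot_in [([533, 196, 30], 0.98), ([676, -216, 35], 0.67)]
side blank_a mark_of [([408, 36, 2], 0.84), ([529, 147, 54], 0.74), ([428, -97, -2], 0.65), ([523, 55, 14], 0.49)]
side blank_a spot_in [([428, -83, 20], 0.77), ([528, 154, 73], 0.69), ([418, 52, 22], 0.61), ([533, 186, 46], 0.43)]
side tray mark_of [([524, -246, 2], 0.97)]
side tray spot_in [([524, -257, 12], 0.83)]
```

View pics/w3.png

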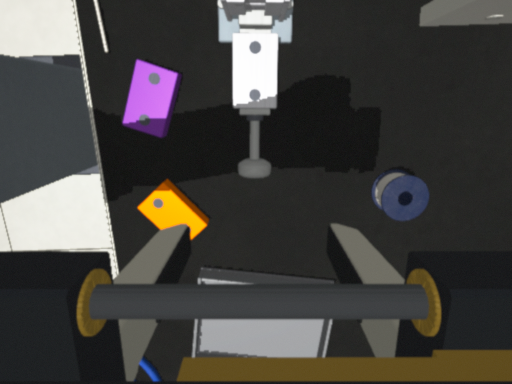

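The slide is out. The bare aluminium blank is at px (255,70) on the slide, behind the knob at (254,168). There are three block candidates: purple (152,98) and orange (173,210) are look-alikes on the counter, while the bare aluminium one at (255,70) in the slide fits blank_a. I'll confirm that in a crop and triangulate from a second place.

```bash
python3 -m inch '[[0.8,0,0.18,0,0,0,0],[0.8,0,0.18,0,0,0,0],[0.8,0,0,0,0,0,0],[0.8,0,0,0,0,0,0],[0.8,0,0,0,0,0,0]]'
python3 - <<'E'
from h import *
p=manip.camera("wrist")
s=manip.read_state();print(s["ee_pos"],p["eye"],p["attitude"])
c=p["pixels"][60:240,170:350,::-1];cv2.imwrite("pics/w4.png",cv2.resize(c,None,fx=3,fy=3,interpolation=cv2.INTER_CUBIC))
e,a=[525.55,28.81,377.77],[-.26663,-.00727,-.03061]
print([onz(q,e,a,36).round(1).tolist() for q in ((233,34),(278,34),(277,108),(233,107))])
marks(["blank_a"],("wrist",))
E
```

```text
time: 11.05
ee_pos: [523.3, 45.3, 208.4]
ee_rot: [-3.141, 0.001, 1.539]
ft_force: [-0.1, 0.2, 0.0]
grip_width: 74.4
finger_force: 0.0
[523.28677426  44.86491173 208.4520189 ] [524.84687014 117.59003868 374.07567201] [-0.26722836  0.00112354 -0.0316365 ]
[[505.6, 91.1, 36.0], [548.6, 89.8, 36.0], [546.5, 21.3, 36.0], [502.2, 23.7, 36.0]]
wrist blank_a mark_of [([526, 148, 53], 0.86), ([425, -96, 1], 0.71), ([413, 33, -2], 0.7), ([523, 56, 15], 0.69)]
wrist blank_a spot_in [([527, 154, 71], 0.8), ([438, -84, 20], 0.76), ([528, 57, 37], 0.63), ([416, 37, 20], 0.6)]
```

View pics/w4.png

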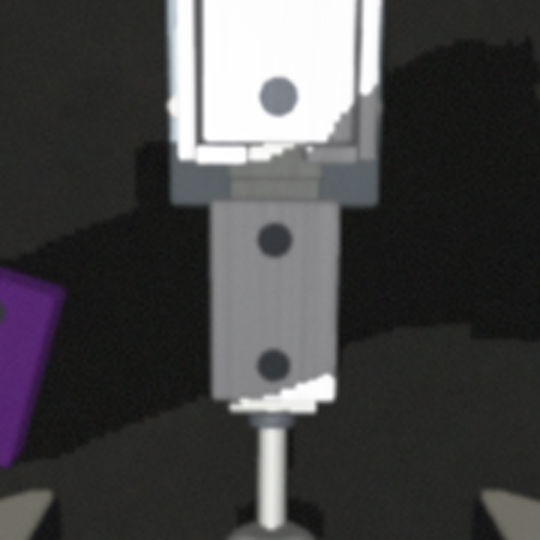

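The crop shows bare grey aluminium with two dark holes, lying in the slide behind the stem. That is blank_a, and the purple block is off to the left.

```bash
python3 - <<'E'
from h import *
e,a=[525.55,28.81,377.77],[-.26663,-.00727,-.03061]
e2,a2=[524.85,117.59,374.08],[-.26723,.00112,-.03164]
for q,r in (((255,47),(261.7,140)),((255,95),(261.2,182))): print(tri([e,e2],[ray(q,a),ray(r,a2)]).round(1))
E
```

```text
[526.4  78.9  36.9]
[524.8  34.6  36.3]
```

```bash
python3 -m inch '[[0.8,0.009,0.046,-0.1,0,0,0],[0.8,0,0,-0.18,0,0,0],[0.8,0,0,-0.18,0,0,0],[0.8,0,0,-0.16,0,0,0],[0.8,0,0,-0.10,0,0,0],[0.8,0,0,-0.04,0,0,0],[0.8,0,0,0,0,0,0],[0.8,0,0,0,0,0,0]]'
python3 -m inch '[[0,0,0,0,0,0,0],[0,0,0,0,0,0,0],[0,0,0,0,0,0,0],[0,0,0,0,0,0,0],[0,0,0,0,0,0,0],[0,0,0,0,0,0,0]]' 40
```

```text
time: 12.05
ee_pos: [526.5, 58.2, 19.7]
ee_rot: [3.139, -0.001, 1.54]
ft_force: [0.5, -0.0, -0.2]
grip_width: 74.6
finger_force: 0.0
time: 12.65
ee_pos: [525.8, 58.2, 19.1]
ee_rot: [3.141, -0.0, 1.541]
ft_force: [-0.4, 0.1, 3.6]
grip_width: 43.8
finger_force: 40.0
```

```bash
python3 -m inch '[[0,0,0,0.04,0,0,0],[0,0,0,0.12,0,0,0],[0,0,0,0.16,0,0,0],[0,0,-0.1,0.05,0,0,0],[0,0,-0.17,0,0,0,-0.008],[0,0,-0.17,0,0,0,-0.008],[0,0,-0.17,0,0,0,-0.008],[0,0,-0.17,0,0,0,-0.008],[0,0,-0.17,0,0,0,0],[0,0,-0.17,0,0,0,0],[0,0,-0.104,0,0,0,0],[0,0,0,0,0,0,0]]'
python3 -m inch '[[0,0,0,0,0,0,0],[0,0,0,0,0,0,0],[0,0,0,0,0,0,0]]'
python3 - <<'E'
from h import *
p=manip.camera("wrist");t=manip.camera("top")
cv2.imwrite("pics/w5.png",np.hstack([p["pixels"][150:,130:400,::-1],cv2.resize(t["pixels"][140:257,270:400,::-1],(260,234))]))
marks(["tray","blank_a"],("top","side"))
E
```

```text
time: 13.85
ee_pos: [523.5, -254.3, 110.6]
ee_rot: [-3.14, 0.004, 1.431]
ft_force: [0.4, -0.8, -1.8]
grip_width: 43.6
finger_force: 40.0
time: 14.15
ee_pos: [525.8, -245.5, 111.3]
ee_rot: [-3.141, -0.001, 1.444]
ft_force: [0.2, 0.6, -1.2]
grip_width: 43.6
finger_force: 40.0
top tray mark_of [([524, -250, 0], 0.97), ([526, 56, 12], 0.16)]
top tray spot_in [([521, -219, 2], 0.71)]
top blank_a mark_of [([413, 33, -7], 0.82), ([530, 150, 53], 0.71), ([424, -102, 2], 0.7), ([525, -249, 111], 0.47)]
top blank_a spot_in [([424, -100, 21], 0.89), ([526, -226, 133], 0.78), ([530, 147, 74], 0.65), ([414, 32, 14], 0.63)]
side tray mark_of [([525, -247, 0], 0.86)]
side tray spot_in [([527, -257, 13], 0.63)]
side blank_a mark_of [([411, 36, 3], 0.81), ([427, -95, 0], 0.81), ([530, 146, 54], 0.59), ([531, 144, 36], 0.57)]
side blank_a spot_in [([412, 53, 23], 0.81), ([528, 150, 70], 0.76), ([527, -222, 123], 0.62), ([430, -85, 19], 0.61)]
```

View pics/w5.png

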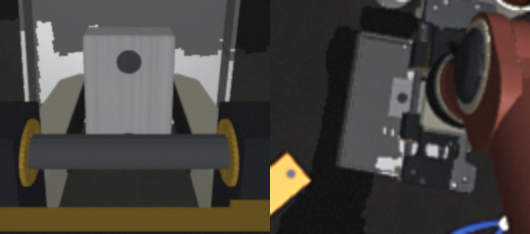

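The blank is held level at px (128,80) in the left panel, centred over the tray. I'll lower it.

```bash
python3 -m inch '[[0,0,0,-0.14,0,0,0],[0,0,0,-0.14,0,0,0],[0,0,0,-0.08,0,0,0],[0,0,0,-0.04,0,0,0],[0,0,0,-0.008,0,0,0],[0,0,0,0,0,0,0],[0,0,0,0,0,0,0]]'
```

```text
time: 15.45
ee_pos: [526.6, -248.1, 10.4]
ee_rot: [3.139, 0.001, 1.44]
ft_force: [-0.4, -0.0, -1.9]
grip_width: 43.5
finger_force: 40.0
```

```bash
python3 -m inch '[[0,0,0,-0.006,0,0,0],[0,0,0,-0.006,0,0,0],[0,0,0,0,0,0,0],[0,0,0,0,0,0,0]]'
```

```text
time: 15.85
ee_pos: [526.1, -248.1, 7.1]
ee_rot: [3.14, 0.001, 1.44]
ft_force: [-0.3, -0.2, 5.6]
grip_width: 43.9
finger_force: 40.0
```

The wrist force shows contact with the floor. I'll release and lift.

```bash
python3 -m inch '[[0.55,0,0,0,0,0,0],[0.65,0,0,0,0,0,0],[0.65,0,0,0,0,0,0],[0.65,0,0,0,0,0,0],[0.65,0,0,0,0,0,0],[0.65,0,0,0.06,0,0,0],[0.65,0,0,0.16,0,0,0],[0.65,0,0,0.18,0,0,0],[0.65,0,0,0.18,0,0,0],[0.65,0,0.1,0.1,0,0,0.01],[0.65,0,0.17,0,0,0,0.011],[0.65,0,0.17,0,0,0,0.011]]'
python3 - <<'E'
from h import *
t=manip.camera("top");s=manip.camera("side")
cv2.imwrite("pics/w6.png",np.hstack([cv2.resize(t["pixels"][140:257,140:400,::-1],(520,234)),cv2.resize(s["pixels"][140:218,190:300,::-1],(330,234))])[:, :800])
for p in (t,s):
  for n in ("blank_a","knob"): print(n,[(d["centre"].round() if hasattr(d["centre"],"round") else d["centre"],d["conf"]) for d in manip.mark_of(n,p)])
print(manip.read_state()["ee_pos"],manip.read_state()["ee_rot"])
E
```

```text
time: 17.05
ee_pos: [526.1, -137.3, 178.6]
ee_rot: [3.138, 0.001, 1.54]
ft_force: [-0.2, 0.1, 0.3]
grip_width: 60.4
finger_force: 0.0
blank_a [([424.0, -102.9, 0.5], 0.87), ([687.1, -76.8, -2.9], 0.73), ([415.1, 35.9, -6.2], 0.68)]
knob [([524.7, -39.2, 26.3], 0.63)]
blank_a [([527.4, 147.6, 52.3], 0.83), ([413.3, 37.6, 3.0], 0.63), ([426.4, -93.9, -2.1], 0.63), ([523.0, -253.3, 1.4], 0.6), ([529.8, 146.6, 34.1], 0.38)]
knob [([522.8, -41.1, 26.9], 0.84)]
[ 525.33035438 -139.48346038  176.50730191] [3.14144430e+00 1.40147753e-03 1.53851133e+00]
```

View pics/w6.png

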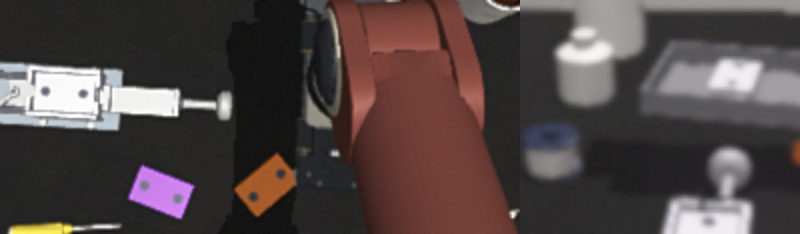

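The blank lies flat mid-tray (right panel, px (735,73)), the slide is empty and out, and the knob is at (225,105) in the left panel. I'll grip the knob and push it home.

```bash
python3 -m inch '[[0.8,-0.006,0.17,0,0,0,0],[0.8,-0.006,0.17,0,0,0,0],[0.8,0,0.052,-0.1,0,0,0],[0.8,0,0,-0.17,0,0,0],[0.8,0,0,-0.17,0,0,0],[0.8,0,0,-0.14,0,0,0],[0.8,0,0,-0.094,0,0,0],[0.8,0,0,0,0,0,0],[0.8,0,0,0,0,0,0]]'
python3 -m inch '[[0,0,0,0,0,0,0],[0,0,0,0,0,0,0],[0,0,0,0,0,0,0],[0,0,0,0,0,0,0],[0,0,0,0,0,0,0],[0,0,0,0,0,0,0]]' 45
python3 -m inch '[[0,0.001,0.036,0,0,0,0],[0,0.001,0.036,0,0,0,0],[0,0.001,0.036,0,0,0,0],[0,0.001,0.036,0,0,0,0],[0,0.001,0.036,0,0,0,0],[0,0.001,0.036,0,0,0,0],[0,0.001,0.036,0,0,0,0],[0,0.001,0.036,0,0,0,0],[0,0.001,0.036,0,0,0,0],[0,0.001,0.036,0,0,0,0],[0,0,0,0,0,0,0],[0,0,0,0,0,0,0]]'
```

```text
time: 18.25
ee_pos: [522.9, -41.0, 7.7]
ee_rot: [-3.141, 0.001, 1.539]
ft_force: [0.2, 0.6, 0.6]
grip_width: 73.9
finger_force: 0.0
time: 18.85
ee_pos: [522.3, -39.9, 7.9]
ee_rot: [-3.141, 0.0, 1.541]
ft_force: [-1.0, 0.1, 2.2]
grip_width: 34.1
finger_force: 45.0
time: 20.05
ee_pos: [525.8, 50.2, 8.0]
ee_rot: [3.14, 0.0, 1.541]
ft_force: [2.4, -2.1, 4.5]
grip_width: 34.0
finger_force: 45.0
```

```bash
python3 -m inch '[[0,0,0.012,0,0,0,0],[0,0,0.008,0,0,0,0],[0,0,0,0,0,0,0],[0,0,0,0,0,0,0]]'
python3 -m inch '[[0,0,-0.016,0,0,0,0],[0.8,0,0,0,0,0,0],[0.8,0,0,0,0,0,0],[0.8,0,0,0,0,0,0],[0.8,0,0,0,0,0,0],[0.8,0,0,0.17,0,0,0],[0.8,0,0,0.17,0,0,0],[0.8,0,0,0.17,0,0,0],[0.8,0,-0.17,0.1,0,0,0],[0.8,0,-0.17,0,0,0,0],[0.8,0,0,0,0,0,0]]'
python3 - <<'E'
from h import *
t=manip.camera("top");s=manip.camera("side");w=manip.camera("wrist");save(w,"x.png")
cv2.imwrite("pics/w7.png",np.hstack([cv2.resize(w["pixels"][0:250,100:430,::-1],(462,350)),cv2.resize(s["pixels"][190:310,200:300,::-1],(292,350))]))
for p in (t,s,w):
  for n in ("blank_a","knob"): print(n,[(d["centre"],d["conf"]) for d in manip.mark_of(n,p)])
E
```

```text
time: 20.45
ee_pos: [525.8, 50.2, 8.0]
ee_rot: [3.141, 0.007, 1.538]
ft_force: [2.8, -9.5, 5.9]
grip_width: 34.1
finger_force: 45.0
time: 21.55
ee_pos: [524.6, -41.7, 160.3]
ee_rot: [-3.141, 0.005, 1.53]
ft_force: [-0.2, 0.1, -1.0]
grip_width: 74.5
finger_force: 0.0
blank_a [([521.1, -247.6, 6.6], 0.96), ([413.2, 32.8, -5.9], 0.8), ([530.8, 153.9, 33.1], 0.7)]
knob [([528.0, 45.8, 21.6], 0.7)]
blank_a [([411.7, 36.6, 1.1], 0.84), ([530.5, 151.2, 33.2], 0.66), ([521.0, -253.4, 0.6], 0.61), ([427.9, -97.4, -1.7], 0.6), ([531.5, 153.1, 15.9], 0.43), ([683.0, -237.2, -0.1], 0.39)]
knob [([523.6, 49.5, 24.0], 0.96)]
blank_a [([524.9, -250.8, 4.3], 0.81), ([424.0, -97.1, -0.4], 0.7), ([417.1, 35.3, 3.2], 0.64)]
knob [([525.9, 49.5, 22.8], 0.75)]
```

View pics/w7.png

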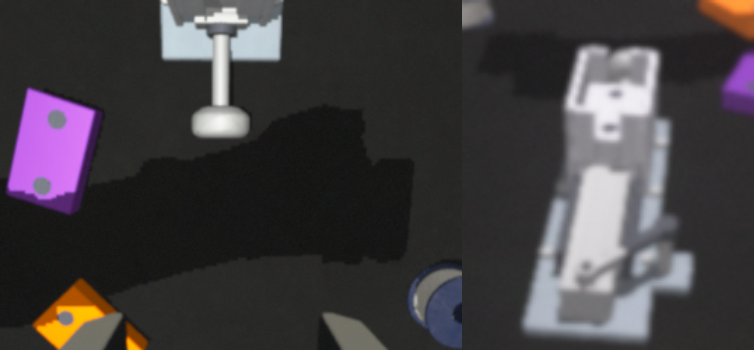

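The knob is home at y≈49.5 with the stop felt at 9.5 N. The stack has dropped (top blank's origin from 54 to 33 mm), blank_a lies in the tray and the bystanders are in place.

```bash
python3 -c "
from rig import manip
print(manip.sign_off())"
```

```text
the job is handed in; nothing more can be done
None
```

The job is handed in at about 22 s of the 58 s: blank_a lies flat in the grey tray, the knob is fully home, the next blank has dropped into the slide, and the other things are untouched; no verdict was returned.

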